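Clamp a jaw cast in the bench model vice

ROBOT

A 6-joint arm with a two-finger parallel gripper is mounted at the origin on a cart in front of the work surface, level with it; the furniture and walls round the work are solid. World frame = base frame: x ahead of the robot, y to its left, z up, the work surface at z = 0. Lengths are in mm, angles in rad, forces in N, time in s.
With the tool pointing down it reaches from about 350 to 875 mm from the base axis. Payload 4.2 kg.
Tool frame: the origin (TCP) lies midway between the tips of the shut fingers; the grasp point (between the pads) lies 19 mm behind it (tcp_to_grasp is the distance from the TCP to the grasp point, in mm); z points along the fingers, y is the line along which they close (so a half turn about z gives the same grasp; the last joint's range is limited). The gripper opens to 85 mm and grips with 20 to 120 N. Pads are 22 mm wide; open, the fingers measure 114 mm over their backs; the gripper's body (76 mm by 85 mm) begins 54 mm behind the grasp point. The pads swing forward as they close: fully open they stand 13 mm farther back than shut.
Start: joints at [-1.032, 0.385, 0.008, 0, -1.194, -0.259], TCP at [172.618, -600.668, 207.212] pointing down, gripper open.
Joint ranges: [-3.14, 3.14], [-1.21, 2.06], [-1.07, 1.41], [-3.16, 2.05], [-2.99, -0.16], [-3.1, 3.1]. Speed limits (rad/s): [2.79, 2.79, 3.14, 3.14, 3.14, 3.14].

INTERFACE

Orientations are given as a unit quaternion [x, y, z, w].
In Python, from bench import read_state, get_image, job_done, tcp_to_grasp gives the robot as it stands.
- The arm moves only by the tool jog_arm, never from a script. Its argument "plan" is a list of rows, each a list of 3 entries, a list of its own where there are three numbers: the finger opening in mm, from 0 to 85.4, then the shift along the tool's x, y, z as a fraction of full scale, then the turn, a rotation vector about the tool's x, y, z as a fraction of full scale. A call has 1 to 10 rows; each row is the pose to reach, as a shift and turn from the pose commanded when the call began, along the tool's axes at that moment; what a row does not reach only later rows make up. Full scale, the value 1, is 0.1 m for a shift and 60 degrees for a turn. A row lasts 1/8 s, in which the tool goes at most 62.5 mm and 10.7 degrees, less where a joint would pass 70% of its speed; a pose out of reach is approached as far as the arm can. A call with a number of a shift or a turn outside -1 to 1 is refused whole. A call with a gripper value outside its range is refused whole. The fingers move at their own pace and stop on an object; the grip force is fixed at half the most. Time passes only in rows, so rows that repeat a pose let the fingers close. It gives the time, the measured TCP pose, the force, the opening and the grip force at its end, in the units of the state.
- read_state(): the state, without advancing time (a new reading comes with each control period).
- get_image(name): name is "scene" or "top" or "wrist"; returns a dict with "img" (480x640x3 uint8, red, green, blue), "range_z" (480x640 float32, mm along the optical axis (not along the pixel's ray), 0 where there is no reading), "intrinsics" (3x3 intrinsics, pixels), "distortion" ([k1, k2, p1, p2, k3] as OpenCV has them; the pictures are not rectified), "extrinsics" (4x4, takes a point from camera to world coordinates); the wrist camera has in their place "tool_from_camera" (4x4, takes a point from camera to tool coordinates, whose origin is the TCP and whose axes are the flange's). Camera axes: x right, y down, z forward; pixel columns grow to the right and rows downward; lengths in mm; the calibration is good to about 2 mm. A picture is of the moment at which its call begins: read the wrist's pose just before it.
- job_done(): hands the job in; it is judged then, once.
The state is a dict: "clock": time; "joints": joint angles; "joint_vel": joint speeds; "joint_efforts": joint torques, N m; "position": TCP position; "ee_rot": TCP orientation; "contact_force": force on the tool from outside, world axes, zero at the start; "wrist_torque": the same for the moment, N m; "gripper_width": finger opening in mm; "grasp_force": force on a finger pad.
Only numpy, scipy, OpenCV 4.12 (cv2) and the standard library are available. Lean on these libraries where they do the work, as an engineer would, in place of code of your own. Each camera call takes 0.05 s, during which the arm holds its last target. There are 200 camera calls.

TASK

Clamp the plaster jaw cast in the model vice, ready for sawing. With a fingertip push the cast gently along the bed, without lifting it, until its flat heel lies against the back stop; only then push the vice's cam lever on past its first notch (which only snugs the jaw) to its second and last stop, so that the jaw locks the cast. Push the lever from one side, do not pinch its grip; leave the cast clamped and the other things where they are.

Things in the scene. Friction and masses are not known exactly. Their poses are not given: they have to be found in the camera images.
- vice: the model vice, fixed to the bench: grey base plate 150 x 158 mm, its top (the bed) 18 mm above the bench. Origin at bench height; x runs along the bed towards the back stop, y to the left as seen looking along x. The bed's front edge is at x = -75 mm. Under the lever lies a steel quadrant with three dimples, its top 30 mm above the bench, with two stop pegs to 38 mm
- channel_mouth (a point): middle of the channel's open front, at bed height. The channel is 66 mm wide and runs along the vice's x between a fixed aluminium jaw (left, vice y = +32 mm) and a guide rail and the moving jaw (right, y = -34 mm while open). The rails stand 14 mm above the bed, from x = -45 to +62 mm, with flared ends in front of that
- stop_face (a point): front face of the aluminium back stop (14 mm high) that closes the far end of the channel, at bed height (vice frame x = 62 mm, y = 0, z = 18 mm); its axes are the vice's
- cast: the plaster jaw cast to be clamped, loose in the channel: teeth on a flat base 12 mm high; 59 mm long, 64 mm wide, 24 mm high with its teeth, about 80 g. Origin: centre of the underside. Its +x points to its nose (towards the open front of the channel), -x to its flat heel (towards the stop). Push at base height, below the teeth; under 2 N moves it. It starts 19 to 56 mm short of the stop
- cast_heel (a point): middle of the lower edge of the cast's flat heel (48 mm wide), 29.7 mm behind its origin. Its axes are the cast's
- cast_nose (a point): foremost point of the cast's blunt nose, 29.7 mm ahead of its origin, 6 mm above its underside: the place to push. The nose's faces slope back only 6 mm over 19 mm to either side
- lever (a joint): angle of the cam lever in rad, seen from above counter-clockwise positive: 0 = open (the start, give or take 0.05), 0.70 = first notch (jaw only snug), 1.40 = second notch and hard end stop (locked). A spring detent holds it in each; it takes about 4 to 7 N at the grip to leave a notch, and past each crest (0.31 and 1.09) it snaps into the next. The jaw moves 6 mm in all
- lever_pivot (a point): a point on the lever's vertical pivot axis, 50 mm above the bench (vice frame x = 41 mm, y = -76 mm)
- lever_grip (a point): middle of the lever's upright grip, 75 mm from the pivot axis, 60 mm above the bench; turns with the lever: x outward from the pivot, y the way the lever is to be pushed. The grip is 26 mm wide (x), 15 mm thick (y), 40 to 78 mm above the bench; the lever's arm (12 mm wide) lies 35 to 42 mm above it; a ball plunger on the arm, 40 mm from the pivot, reaches 56 mm
- jaw: the moving jaw, a spring-backed aluminium block with a rubber face, 28 mm long and 14 mm high, on the right of the channel; origin at the foot of its rubber face; the lever's cam drives it 6 mm towards the fixed jaw, less what the cast holds it back
- opposing_cast: bystander: second plaster jaw cast, 63 x 68 x 25 mm, on the bench to the left of the vice; origin under its centre
- pen: bystander: marker pen, 133 mm long, 12 mm thick, lying to the right of the lever; origin under its middle
- bur_case: bystander: small box for burs, 12 x 44 x 12 mm, lying behind the vice; origin under its centre

How it is judged:
By the outcome, as a careful person would: the job done as asked, in the order asked, and still so for the second after the job is handed in, with the robot touching nothing.
It also fails if it takes over 51 s, if anything falls off the work surface, if the arm or the gripper's body presses on something with over 40 N, if the wrist force passes 120 N, or if a joint passes its speed limit or range.

## Working session

There is one attempt and no reset: what is moved stays moved. The work goes in short steps, Python scripts to look and compute and a tool call to move; the robot and the scene stay as the last step left them, time stands still between calls to the robot, and variables do not carry over. Pictures are saved under pics/ and viewed, at most 10 in all, crops included, and the job is handed in when it is done.

Besides the shell and the picture viewer there is one more tool, called after "Request:" in YAML: its name, and indented under it one key for each argument. jog_arm: Moves the arm, as the interface text tells. Its arguments: {"type":"object","properties":{"plan":{"type":"array"}},"required":["plan"]}

```bash
mkdir -p pics; python3 - <<'E'
from bench import *
import cv2
s=read_state(); print(s)
for n in("scene","top"):
    d=get_image(n); cv2.imwrite(f"pics/{n}0.png",d["img"][:,:,::-1]); print(n,d["intrinsics"],d["distortion"],d["extrinsics"])
E
```

```text
{'clock': 0.0, 'joints': array([-1.03234934e+00,  3.85536213e-01,  6.65957411e-03, -4.76031546e-04,
       -1.19402945e+00, -2.58584425e-01]), 'joint_vel': array([ 0.0007544 ,  0.0009305 ,  0.00072239,  0.00096457, -0.000495  ,
        0.00040969]), 'joint_efforts': array([ 5.80273645e-04, -3.92289269e+01,  1.88410628e+01,  4.18611825e+00,
       -4.61728399e-03, -4.20906105e-06]), 'position': array([ 172.46792813, -600.0785936 ,  206.1505497 ]), 'ee_rot': array([-1.39388043e-01,  9.90237250e-01,  1.05806524e-03, -2.05454251e-04]), 'contact_force': array([-0.61521286,  0.30177165,  0.35493165]), 'wrist_torque': array([-0.03176597, -0.05277212,  0.00347129]), 'grasp_force': 0.0, 'gripper_width': 85.10015966179}
scene [[489.56756248   0.         325.00453376]
 [  0.         489.56756248 237.41401906]
 [  0.           0.           1.        ]] [0.02287315 0.         0.         0.         0.        ] [[-8.32644315e-01 -3.75250810e-01  4.07296297e-01  2.09125919e+02]
 [-5.53710543e-01  5.50280137e-01 -6.24977124e-01  4.74396651e+02]
 [ 1.03961099e-02 -7.45907903e-01 -6.65967958e-01  6.41577720e+02]
 [ 0.00000000e+00  0.00000000e+00  0.00000000e+00  1.00000000e+00]]
top [[581.99526995   0.         315.56230459]
 [  0.         581.99526995 245.89092407]
 [  0.           0.           1.        ]] [0.03290669 0.         0.         0.         0.        ] [[ 2.09800391e-02 -9.86256800e-01  1.63882158e-01  4.36633999e+02]
 [-9.99778205e-01 -2.03948413e-02  5.25276762e-03 -6.26397111e+01]
 [-1.83822717e-03 -1.63956013e-01 -9.86465938e-01  9.90799701e+02]
 [ 0.00000000e+00  0.00000000e+00  0.00000000e+00  1.00000000e+00]]
```

View pics/top0.png

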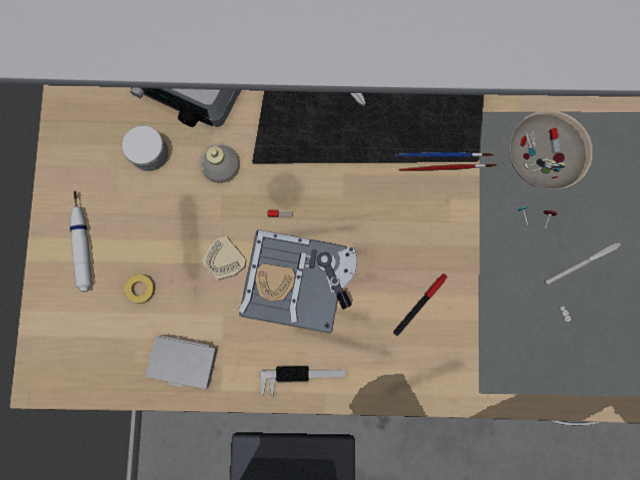

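View pics/scene0.png

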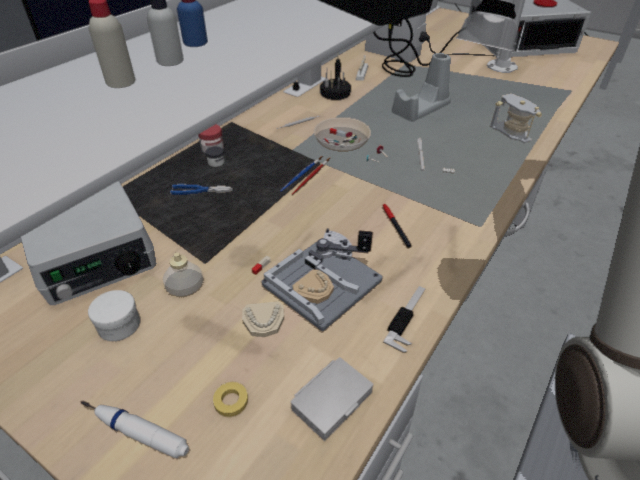

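The top view shows the vice base with corners near (258,231), (352,243), (333,332) and (240,318). The stop is at the top and the cast is at (275,282). The lever pivot is near (325,260), with the grip at (344,298). The scene view agrees with this.

```bash
python3 - <<'E'
from bench import *
import cv2
im=cv2.imread("pics/top0.png")[215:345,220:380]
cv2.imwrite("pics/topc.png",cv2.resize(im,None,fx=4.6,fy=4.6,interpolation=cv2.INTER_CUBIC))
E
```

```text
(no output)
```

View pics/topc.png

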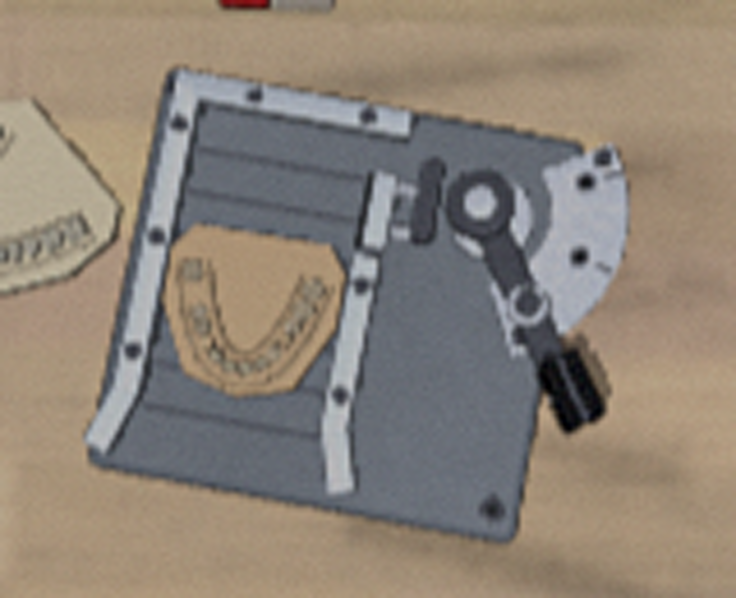

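```bash
cat > h.py <<'E'
import numpy as np, cv2
def ray(d,px,z,E=None):
    E=d["extrinsics"] if E is None else E
    u=cv2.undistortPoints(np.float64(px).reshape(-1,1,2),d["intrinsics"],d["distortion"])[:,0]
    r=np.c_[u,np.ones(len(u))]@E[:3,:3].T; o=E[:3,3]
    return o+r*((z-o[2])/r[:,2:])
E
python3 - <<'E'
from bench import *
from h import *
d=get_image("top")
c=lambda p:np.float64(p)/4.6+[220,215]-0.4
P=lambda p,z:ray(d,c(p),z)[:,:2]
base=P([(90,460),(513,540),(172,68)],18); print("base FL FR BL",base.round(1))
print(np.linalg.norm(base[1]-base[0]),np.linalg.norm(base[2]-base[0]))
stop=P([(205,106),(408,136)],32); fj=P([(196,125),(150,370)],32); rr=P([(358,200),(328,430)],32)
x=base[2]-base[0]; x/=np.linalg.norm(x); y=base[0]-base[1]; y/=np.linalg.norm(y)
print("yaw",np.arctan2(x[1],x[0]),np.arctan2(-y[0],y[1]),[np.arctan2(*(q[0]-q[1])[::-1]) for q in(fj,rr)],np.arctan2(*(stop[1]-stop[0])[::-1])+np.pi/2)
a=np.arctan2(x[1],x[0])/2+np.arctan2(-y[0],y[1])/2
X=np.array([np.cos(a),np.sin(a)]);Y=np.array([-X[1],X[0]])
print("vx est",base@X+[75,75,-75],stop@X-62,"vy est",fj@Y-32,rr[:1]@Y+34)
ox=np.mean(np.r_[base[:2]@X+75,base[2]@X-75,stop@X-62]);oy=np.mean(np.r_[fj@Y-32])
O=ox*X+oy*Y; print("O",O,"a",a)
V=lambda q:np.c_[(q-O)@X,(q-O)@Y]
print("heel",V(P([(190,228),(338,242)],30)),"nose",V(P([(207,385),(240,396),(275,392)],30)),"grip",V(P([(575,388)],78)),"pivot",V(P([(482,204)],50)))
print("pivot w",O+41*X-76*Y)
E
```

```text
base FL FR BL [[480.   66.9]
 [454.6 -86.2]
 [624.7  42.8]]
155.2335856511109 146.67400829013022
yaw -0.1652939044962757 -0.16443293265301637 [np.float64(-0.1470807152087236), np.float64(-0.1022831141636963)] -0.12804717344455585
vx est [537.49306859 537.55989446 534.16706329] [533.16480187 535.9149335 ] vy est [98.003163   96.39823707] [100.9130544]
O [544.34916709   7.97150694] a -0.16486341857464604
heel [[ 14.85840228  27.63490783]
 [ 19.72232182 -25.97353369]] nose [[-39.60201426  10.28969997]
 [-41.27984415  -2.10554733]
 [-37.56942936 -14.14307374]] grip [[ -20.23976653 -117.88605271]] pivot [[ 40.10854516 -74.88400931]]
pivot w [572.32030124 -73.72681407]
```

Request:
jog_arm:
  plan:
    - [0,[-0.45,0.5,0],[0,0,0]]
    - [0,[-0.9,1,0],[0,0,0]]
    - [0,[-0.9,1,0],[0,0,0]]

```text
clock: 0.52
position: [232.3, -476.9, 207.4]
ee_rot: [-0.141, 0.99, 0.0, 0.0]
contact_force: [-0.1, -0.9, 0.1]
gripper_width: 32.2
grasp_force: 0.0
```

Request:
jog_arm:
  plan:
    - [0,[-0.45,0.5,0],[0,0,0]]
    - [0,[-0.9,1,0],[0,0,0]]
    - [0,[-0.9,1,0],[0,0,0]]

```text
clock: 0.9
position: [291.3, -356.7, 207.5]
ee_rot: [-0.141, 0.99, -0.0, 0.0]
contact_force: [1.2, -0.4, -0.2]
gripper_width: 0.4
grasp_force: 0.0
```

Request:
jog_arm:
  plan:
    - [0,[-0.45,0.5,0],[0,0,0]]
    - [0,[-0.9,1,0],[0,0,0]]
    - [0,[-0.9,1,0],[0,0,0]]

```text
clock: 1.27
position: [350.7, -236.2, 207.5]
ee_rot: [-0.141, 0.99, -0.0, 0.0]
contact_force: [-0.5, -0.3, -0.6]
gripper_width: 0.1
grasp_force: 0.0
```

Request:
jog_arm:
  plan:
    - [0,[-0.45,0.5,0],[0,0,0]]
    - [0,[-0.9,1,0],[0,0,0]]
    - [0,[-0.9,1,0],[0,0,0]]

```text
clock: 1.65
position: [409.8, -115.5, 207.3]
ee_rot: [-0.141, 0.99, -0.0, 0.0]
contact_force: [-0.2, 0.5, 0.0]
gripper_width: -0.0
grasp_force: 0.0
```

Request:
jog_arm:
  plan:
    - [0,[-0.5,0.5,0],[0,0,0.14]]
    - [0,[-0.9,1,0],[0,0,0.28]]
    - [0,[-0.95,1,0.2],[0,0,0.42]]
    - [0,[-0.95,1,0.2],[0,0,0.42]]

```text
clock: 2.15
position: [471.4, 4.6, 185.5]
ee_rot: [0.08, 0.997, -0.001, -0.002]
contact_force: [-0.0, 0.7, 0.3]
gripper_width: -0.3
grasp_force: 0.0
```

```bash
cat >> h.py <<'E'
def wristE(d,s):
    from scipy.spatial.transform import Rotation as R
    T=np.eye(4);T[:3,:3]=R.from_quat(s["ee_rot"]).as_matrix();T[:3,3]=s["position"]
    return T@d["tool_from_camera"]
E
python3 - <<'E'
from bench import *
from h import *
import pickle
s=read_state(); d=get_image("wrist"); d["E"]=wristE(d,s); pickle.dump(d,open("w1.pkl","wb"))
cv2.imwrite("pics/w1.png",d["img"][:,:,::-1]); print(s["position"],s["ee_rot"],s["joints"])
E
```

```text
[471.35145939   4.5506306  185.52100211] [ 7.95470240e-02  9.96828395e-01 -9.20514461e-04 -2.13903500e-03] [ 3.55420954e-01  1.43096178e-01 -3.84579475e-01 -1.54092372e-04
 -1.04777616e+00 -2.08540275e+00]
```

View pics/w1.png

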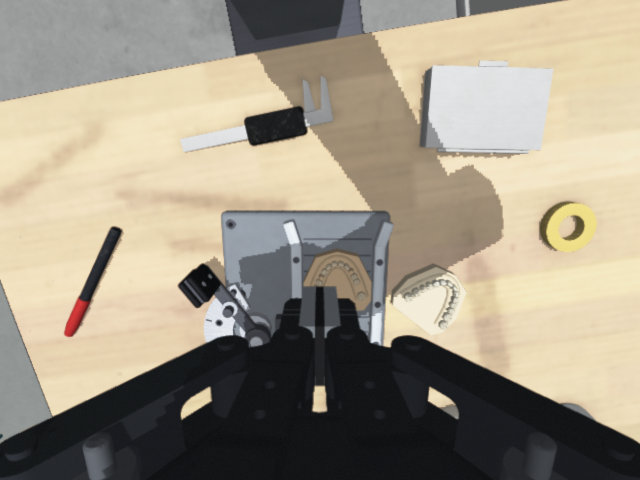

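The wrist view shows the base's front corners at (222,212) and (391,211), the cast nose near (337,251), and the grip at (200,286).

```bash
python3 - <<'E'
from h import *
import pickle
d=pickle.load(open("w1.pkl","rb"))
P=lambda p,z:ray(d,p,z,d["E"])[:,:2]
b=P([(222,211.5),(391,211)],18); print(b, np.linalg.norm(b[1]-b[0]))
y=b[1]-b[0]; print("yaw",np.arctan2(-y[0],y[1]))
h=cv2.cvtColor(d["img"],cv2.COLOR_RGB2HSV)[230:300,300:375]
m=((h[...,0]>8)&(h[...,0]<22)&(h[...,1]>80)).astype(np.uint8); v,u=np.nonzero(m)
for r in range(v.min(),v.min()+12,3): print(r+230,u[v==r].min()+300,u[v==r].max()+300)
print("nose",P([(337,251)],30),"grip",P([(193,283)],78),"rails in",P([(300,262),(373,262)],32))
E
```

```text
[[451.92967515 -84.64805545]
 [476.03794279  68.52761181]] 155.0612575989245
yaw -0.15610905672409275Traceback (most recent call last):
  File "<stdin>", line 9, in <module>
    return umr_minimum(a, axis, None, out, keepdims, initial, where)
ValueError: zero-size array to reduction operation minimum which has no identity
```

Request:
jog_arm:
  plan:
    - [0,[0.06,0.14,0.4],[0,0,0]]
    - [0,[0.06,0.14,0.9],[0,0,0]]
    - [0,[0.06,0.14,1],[0,0,0]]
    - [0,[0.06,0.14,1],[0,0,0]]

```text
clock: 2.7
position: [468.9, 19.3, 88.1]
ee_rot: [0.08, 0.997, -0.0, 0.0]
contact_force: [0.2, -0.7, 1.2]
gripper_width: 0.1
grasp_force: 0.0
```

Request:
jog_arm:
  plan:
    - [0,[0,0,0.25],[0,0,0]]
    - [0,[0,0,0.45],[0,0,0]]
    - [0,[0,0,0.58],[0,0,0]]
    - [0,[0,0,0.61],[0,0,0]]
    - [0,[0,0,0.61],[0,0,0]]

```text
clock: 3.32
position: [468.9, 20.5, 27.0]
ee_rot: [0.08, 0.997, 0.0, 0.001]
contact_force: [-0.3, 0.1, 0.1]
gripper_width: 0.2
grasp_force: 0.0
```

Request:
jog_arm:
  plan:
    - [0,[0,0,0.04],[0,0,0]]
    - [0,[-0.08,0,0.04],[0,0,0]]
    - [0,[-0.14,0,0.04],[0,0,0]]
    - [0,[-0.18,0,0.04],[0,0,0]]
    - [0,[-0.22,0,0.04],[0,0,0]]
    - [0,[-0.26,0,0.04],[0,0,0]]
    - [0,[-0.3,0,0.04],[0,0,0]]
    - [0,[-0.34,0,0.04],[0,0,0]]
    - [0,[-0.38,0,0.04],[0,0,0]]
    - [0,[-0.42,0,0.04],[0,0,0]]

```text
clock: 4.58
position: [509.9, 13.6, 22.2]
ee_rot: [0.08, 0.997, 0.0, 0.0]
contact_force: [-1.0, 1.4, 0.3]
gripper_width: -0.4
grasp_force: 0.0
```

Request:
jog_arm:
  plan:
    - [0,[-0.03,0,0],[0,0,0]]
    - [0,[-0.06,0,0],[0,0,0]]
    - [0,[-0.09,0,0],[0,0,0]]
    - [0,[-0.12,0,0],[0,0,0]]
    - [0,[-0.15,0,0],[0,0,0]]
    - [0,[-0.16,0,0],[0,0,0]]

```text
clock: 5.32
position: [525.6, 11.0, 22.2]
ee_rot: [0.08, 0.997, 0.0, 0.0]
contact_force: [0.6, 1.0, 1.1]
gripper_width: 0.3
grasp_force: 0.0
```

Request:
jog_arm:
  plan:
    - [0,[-0.02,0,0],[0,0,0]]
    - [0,[-0.04,0,0],[0,0,0]]
    - [0,[-0.06,0,0],[0,0,0]]
    - [0,[-0.06,0,0],[0,0,0]]

```text
clock: 5.82
position: [531.5, 10.1, 22.2]
ee_rot: [0.08, 0.997, 0.0, 0.0]
contact_force: [-1.3, 0.1, 0.6]
gripper_width: 0.0
grasp_force: 0.0
```

```bash
python3 - <<'E'
from bench import *
from h import *
d=get_image("top"); s=d["img"][215:345,220:380]; a=cv2.resize(s,None,fx=4.6,fy=4.6,interpolation=cv2.INTER_CUBIC)
cv2.imwrite("pics/t2.png",a[:,:,::-1])
E
```

```text
(no output)
```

View pics/t2.png

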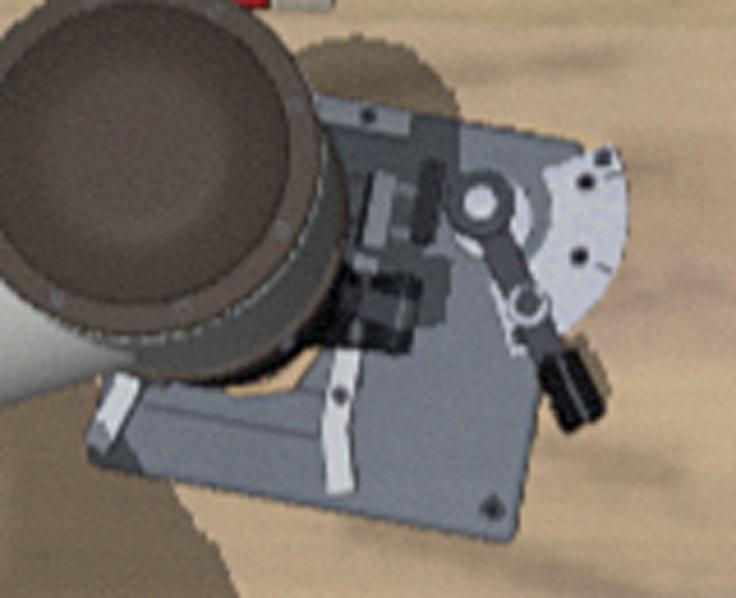

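The top view shows the gripper over the channel. A tan edge that looks like the cast's nose is still near (265,395), so I'll check from the scene camera.

```bash
python3 - <<'E'
from bench import *
from h import *
d=get_image("scene"); s=d["img"][210:340,230:400]; a=cv2.resize(s,None,fx=4.6,fy=4.6,interpolation=cv2.INTER_CUBIC)
cv2.imwrite("pics/s2.png",a[:,:,::-1])
import pickle; pickle.dump(d,open("s2.pkl","wb"))
d=get_image("top"); pickle.dump(d,open("t2.pkl","wb"))
# world of tan piece by range
for c in [(250,392),(280,388),(300,372)]:
    p=np.array(c)/4.6+[220,215]; z=d["range_z"][int(p[1]+.5),int(p[0]+.5)]
    u=cv2.undistortPoints(np.float64(p).reshape(1,1,2),d["intrinsics"],d["distortion"])[0,0]
    print(c,(d["extrinsics"]@np.r_[u*z,z,1])[:3])
E
```

```text
(250, 392) [504.58646637   8.92563548  23.66357364]
(280, 388) [505.72791639  -2.29332873  30.86165985]
(300, 372) [511.93259111  -9.03725469  26.51507913]
```

View pics/s2.png

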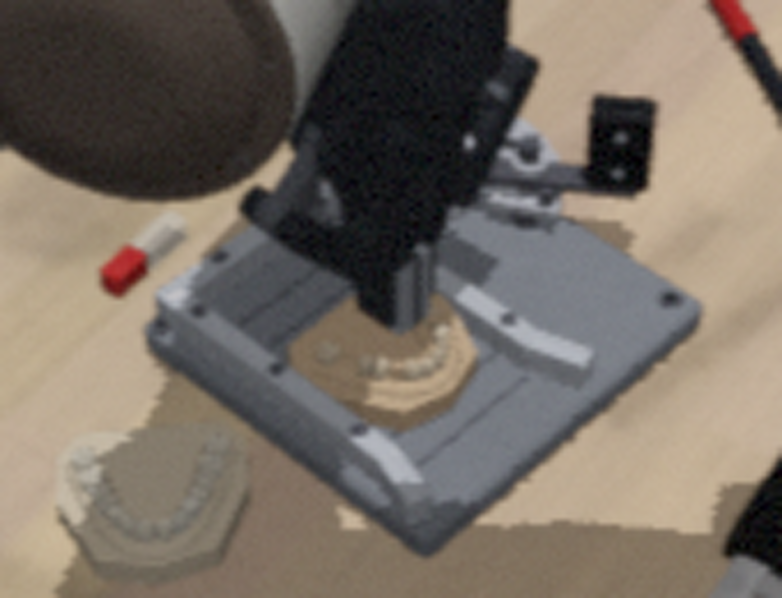

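The scene view shows the fingertip at crop (395,328), above or inside the arch, with the cast unmoved. I'll find out how high the tip is.

```bash
python3 - <<'E'
from h import *
import pickle
from bench import read_state
print(read_state())
d=pickle.load(open("s2.pkl","rb"))
for c in [(395,322),(375,312),(422,300),(395,335),(430,330),(420,385),(420,415),(480,365),(330,355),(500,300)]:
    p=np.array(c)/4.6+[230,210]; z=d["range_z"][int(p[1]+.5),int(p[0]+.5)]
    u=cv2.undistortPoints(np.float64(p).reshape(1,1,2),d["intrinsics"],d["distortion"])[0,0]
    print(c,(d["extrinsics"]@np.r_[u*z,z,1])[:3].round(1), ray(d,p,22)[0].round(0))
E
```

```text
{'clock': 5.975, 'joints': array([ 3.24486243e-01,  4.40775850e-01, -4.48320955e-01, -3.69321084e-05,
       -6.81901711e-01, -2.05529414e+00]), 'joint_vel': array([-0.00040404, -0.0022434 ,  0.0006409 ,  0.00039972,  0.00024507,
       -0.00147986]), 'joint_efforts': array([-8.59952706e-03, -3.58845270e+01,  1.28047800e+01,  2.84323409e+00,
        8.27146778e-04,  4.12706720e-05]), 'position': array([531.22382641,  10.10036168,  22.17472535]), 'ee_rot': array([ 7.99347494e-02,  9.96800093e-01, -2.90878380e-05, -9.75162077e-05]), 'contact_force': array([ 0.30770894, -1.07379544,  0.24475943]), 'wrist_torque': array([-0.00431194,  0.07340804,  0.00498171]), 'grasp_force': 0.0, 'gripper_width': 0.18766553439423833}
(395, 322) [524.6  16.1  50.5] [540.  -6.  22.]
(375, 312) [527.4  24.6  61.4] [549.  -6.  22.]
(422, 300) [518.7   7.7  58.1] [538. -21.  22.]
(395, 335) [531.8   5.7  30.1] [536.  -0.  22.]
(430, 330) [520.7  -0.9  33.6] [527. -10.  22.]
(420, 385) [509.4  22.5  32.3] [514.  15.  22.]
(420, 415) [506.   27.5  22.9] [506.  27.  22.]
(480, 365) [504.4 -10.3  16.1] [502.  -6.  22.]
(330, 355) [542.1  32.3  37. ] [550.  21.  22.]
(500, 300) [515.8 -42.1  16.9] [513. -38.  22.]
```

```bash
python3 - <<'E'
import bench; print(bench.tcp_to_grasp)
from h import *
import pickle
d=pickle.load(open("s2.pkl","rb"))
# lowest world z of gripper-dark points near the tip
v,u=np.mgrid[262:290,300:330]; p=np.c_[u.ravel(),v.ravel()].astype(float)
z=d["range_z"][v.ravel(),u.ravel()]
n=cv2.undistortPoints(p.reshape(-1,1,2),d["intrinsics"],d["distortion"])[:,0]
w=(np.c_[n*z[:,None],z,np.ones(len(z))]@d["extrinsics"].T)[:,:3]
dark=d["img"][v.ravel(),u.ravel()].max(1)<60
q=w[dark]; q=q[np.argsort(q[:,2])]; print(len(q)); print(q[:25:2].round(1))
E
```

```text
18.700000000000003
257
[[567.3 -18.1  15.6]
 [582.3 -17.8  17.5]
 [567.5 -15.5  17.7]
 [526.9  21.1  53.5]
 [524.8  21.2  54.9]
 [524.3  19.   55.6]
 [537.6  20.1  55.8]
 [531.4  20.3  57.3]
 [518.9  12.4  57.8]
 [524.4  21.8  57.9]
 [525.5  17.4  58.2]
 [529.   23.8  59.4]
 [536.7  21.2  59.7]]
```

Request:
jog_arm:
  plan:
    - [0,[0,0,-0.1],[0,0,0]]
    - [0,[0.2,0,-0.1],[0,0,0]]
    - [0,[0.5,0,-0.1],[0,0,0]]
    - [0,[0.66,0,-0.1],[0,0,0]]
    - [0,[0.66,0,-0.1],[0,0,0]]

```text
clock: 6.6
position: [466.0, 20.8, 32.9]
ee_rot: [0.079, 0.997, 0.0, 0.0]
contact_force: [0.2, 0.9, 0.3]
gripper_width: 0.0
grasp_force: 0.0
```

```bash
cat > tip.py <<'E'
from bench import *
from h import *
s=read_state(); t=s["position"]; print("tcp",t.round(1))
d=get_image("scene"); v,u=np.mgrid[0:480,0:640]; p=np.c_[u.ravel(),v.ravel()].astype(float); z=d["range_z"].ravel()
n=cv2.undistortPoints(p.reshape(-1,1,2),d["intrinsics"],d["distortion"])[:,0]
w=(np.c_[n*z[:,None],z,np.ones(len(z))]@d["extrinsics"].T)[:,:3]
k=(z>0)&(np.hypot(w[:,0]-t[0],w[:,1]-t[1])<35)&(w[:,2]>24)&(w[:,2]<t[2]+70)&(d["img"].reshape(-1,3).max(1)<110)
q=w[k];pp=p[k];o=np.argsort(q[:,2])
print(np.c_[q,pp][o[:30:2]].round(1))
im=d["img"][200:340,230:400]; cv2.imwrite("pics/tip.png",cv2.resize(im,None,fx=4,fy=4)[:,:,::-1])
E
python3 tip.py
```

```text
tcp [466.   20.8  32.9]
[[500.3  15.9  26.1 328.  296. ]
 [460.   26.5  57.1 346.  298. ]
 [456.6  26.1  58.8 348.  298. ]
 [453.2  19.7  59.7 352.  296. ]
 [452.3  15.2  60.7 354.  294. ]
 [454.1  24.4  61.2 350.  297. ]
 [471.   30.1  62.8 339.  294. ]
 [458.3  26.7  63.  347.  296. ]
 [464.7  31.2  63.2 342.  296. ]
 [455.5  28.3  63.9 348.  297. ]
 [472.8  30.2  64.1 338.  293. ]
 [452.8  14.7  64.6 354.  292. ]
 [453.2  20.2  64.9 352.  294. ]
 [458.8  31.9  65.2 345.  297. ]
 [454.7  26.8  65.4 349.  296. ]]
```

View pics/tip.png

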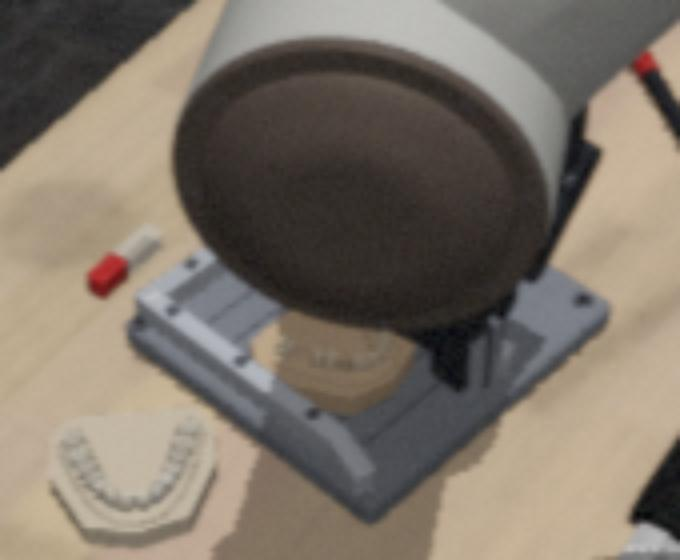

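The gripper's lowest point is at z≈58 when the TCP reads 33, so the real tip sits about 26 mm above the reported TCP. I'll lower by that amount, slowly, and watch the force.

Request:
jog_arm:
  plan:
    - [0,[0,0,0.15],[0,0,0]]
    - [0,[0,0,0.25],[0,0,0]]
    - [0,[0,0,0.3],[0,0,0]]
    - [0,[0,0,0.33],[0,0,0]]
    - [0,[0,0,0.34],[0,0,0]]
    - [0,[0,0,0.34],[0,0,0]]

```text
clock: 7.4
position: [466.4, 20.7, -1.6]
ee_rot: [0.08, 0.997, 0.0, 0.0]
contact_force: [-0.1, -0.5, -0.1]
gripper_width: 0.2
grasp_force: 0.0
```

```bash
sed -i 's/>24)/>20)/' tip.py; python3 tip.py
```

```text
tcp [466.4  20.7  -1.6]
[[458.8  25.6  20.2 346.  313. ]
 [492.7  42.2  21.3 323.  310. ]
 [459.2  28.5  25.3 345.  312. ]
 [458.5  26.7  26.5 346.  311. ]
 [454.5  27.   27.1 348.  312. ]
 [456.6  26.8  27.9 347.  311. ]
 [454.6  20.9  28.4 350.  309. ]
 [471.6  30.3  28.8 338.  308. ]
 [452.5  18.   29.5 352.  308. ]
 [459.7  31.   30.  344.  311. ]
 [467.1  31.4  30.4 340.  309. ]
 [457.8  28.   30.8 346.  310. ]
 [454.8  23.7  31.  349.  309. ]
 [472.7  31.6  31.8 337.  307. ]
 [466.   30.2  32.4 341.  308. ]]
```

Request:
jog_arm:
  plan:
    - [0,[-0.1,0,0],[0,0,0]]
    - [0,[-0.18,0,0],[0,0,0]]
    - [0,[-0.22,0,0],[0,0,0]]
    - [0,[-0.25,0,0],[0,0,0]]
    - [0,[-0.28,0,0],[0,0,0]]
    - [0,[-0.31,0,0],[0,0,0]]
    - [0,[-0.34,0,0],[0,0,0]]
    - [0,[-0.37,0,0],[0,0,0]]
    - [0,[-0.4,0,0],[0,0,0]]

```text
clock: 8.57
position: [505.9, 14.2, -1.8]
ee_rot: [0.08, 0.997, 0.0, 0.0]
contact_force: [0.2, 0.1, -0.6]
gripper_width: 0.3
grasp_force: 0.1
```

Request:
jog_arm:
  plan:
    - [0,[-0.03,0,0],[0,0,0]]
    - [0,[-0.06,0,0],[0,0,0]]
    - [0,[-0.09,0,0],[0,0,0]]
    - [0,[-0.12,0,0],[0,0,0]]
    - [0,[-0.15,0,0],[0,0,0]]
    - [0,[-0.18,0,0],[0,0,0]]
    - [0,[-0.2,0,0],[0,0,0]]
    - [0,[-0.22,0,0],[0,0,0]]

```text
clock: 9.57
position: [527.4, 10.7, -1.8]
ee_rot: [0.08, 0.997, -0.0, -0.0]
contact_force: [-0.6, -0.1, 0.0]
gripper_width: 0.1
grasp_force: 0.2
```

```bash
python3 tip.py | head -1; python3 - <<'E'
import cv2
a=cv2.imread("pics/tip.png"); cv2.imwrite("pics/tip2.png",a)
E
```

```text
tcp [527.4  10.7  -1.8]
```

View pics/tip2.png

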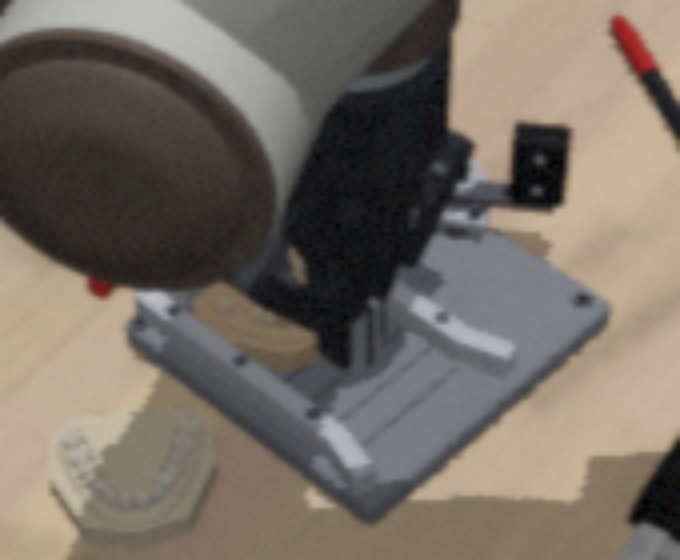

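The scene view shows the cast moved along the channel with the fingertip against its nose at (345,340).

Request:
jog_arm:
  plan:
    - [0,[-0.02,0,0],[0,0,0]]
    - [0,[-0.035,0,0],[0,0,0]]
    - [0,[-0.05,0,0],[0,0,0]]
    - [0,[-0.05,0,0],[0,0,0]]

```text
clock: 10.12
position: [532.6, 10.0, -1.8]
ee_rot: [0.08, 0.997, 0.0, 0.0]
contact_force: [0.8, -0.5, -0.6]
gripper_width: -0.1
grasp_force: 0.0
```

Request:
jog_arm:
  plan:
    - [0,[-0.01,0,0],[0,0,0]]
    - [0,[-0.02,0,0],[0,0,0]]
    - [0,[-0.02,0,0],[0,0,0]]

```text
clock: 10.5
position: [534.3, 9.6, -1.8]
ee_rot: [0.08, 0.997, -0.0, -0.0]
contact_force: [-0.3, 0.8, 0.6]
gripper_width: 0.1
grasp_force: 0.2
```

Request:
jog_arm:
  plan:
    - [0,[-0.01,0,0],[0,0,0]]
    - [0,[-0.01,0,0],[0,0,0]]

```text
clock: 10.75
position: [534.6, 9.5, -1.9]
ee_rot: [0.08, 0.997, -0.0, -0.001]
contact_force: [-1.4, 0.5, 1.1]
gripper_width: -0.1
grasp_force: 1.4
```

Request:
jog_arm:
  plan:
    - [0,[-0.01,0,0],[0,0,0]]
    - [0,[-0.01,0,0],[0,0,0]]

```text
clock: 11.0
position: [534.7, 9.3, -2.0]
ee_rot: [0.08, 0.997, -0.0, -0.002]
contact_force: [-5.2, 2.8, 2.6]
gripper_width: 0.1
grasp_force: 2.8
```

Request:
jog_arm:
  plan:
    - [0,[-0.01,0,0],[0,0,0]]
    - [0,[-0.01,0,0],[0,0,0]]

```text
clock: 11.25
position: [534.7, 9.2, -2.1]
ee_rot: [0.08, 0.997, -0.0, -0.002]
contact_force: [-6.2, 3.6, 5.3]
gripper_width: 0.0
grasp_force: 3.9
```

Request:
jog_arm:
  plan:
    - [0,[0.06,0,0],[0,0,0]]
    - [0,[0.2,0,0],[0,0,0]]
    - [0,[0.35,0,-0.1],[0,0,0]]
    - [0,[0.5,0,-0.5],[0,0,0]]
    - [0,[0.6,0,-1],[0,0,0]]
    - [0,[0.6,0,-1],[0,0,0]]
    - [0,[0.6,0,-1],[0,0,0]]

```text
clock: 12.12
position: [477.4, 18.8, 98.6]
ee_rot: [0.08, 0.997, 0.0, 0.0]
contact_force: [0.7, -0.5, -0.4]
gripper_width: 0.2
grasp_force: 0.0
```

Request:
jog_arm:
  plan:
    - [0,[0.5,-0.5,-0.3],[0,0,0]]
    - [0,[0.6,-1,-0.3],[0,0,0]]
    - [0,[0.6,-1,-0.3],[0,0,0]]
    - [0,[0.6,-1,-0.3],[0,0,0]]

```text
clock: 12.62
position: [402.5, -70.7, 127.5]
ee_rot: [0.08, 0.997, -0.0, -0.001]
contact_force: [-0.7, -0.0, 0.2]
gripper_width: 0.2
grasp_force: 0.0
```

```bash
python3 - <<'E'
from bench import *
from h import *
im=get_image("top")["img"][215:345,220:380]; a=cv2.resize(im,None,fx=4.6,fy=4.6,interpolation=cv2.INTER_CUBIC)
cv2.imwrite("pics/t3.png",a[:,:,::-1]); print(read_state()["joints"])
E
```

```text
[ 2.28694838e-01  9.87536959e-02 -6.06410103e-01  1.77689264e-05
 -8.66871428e-01 -1.95947608e+00]
```

View pics/t3.png

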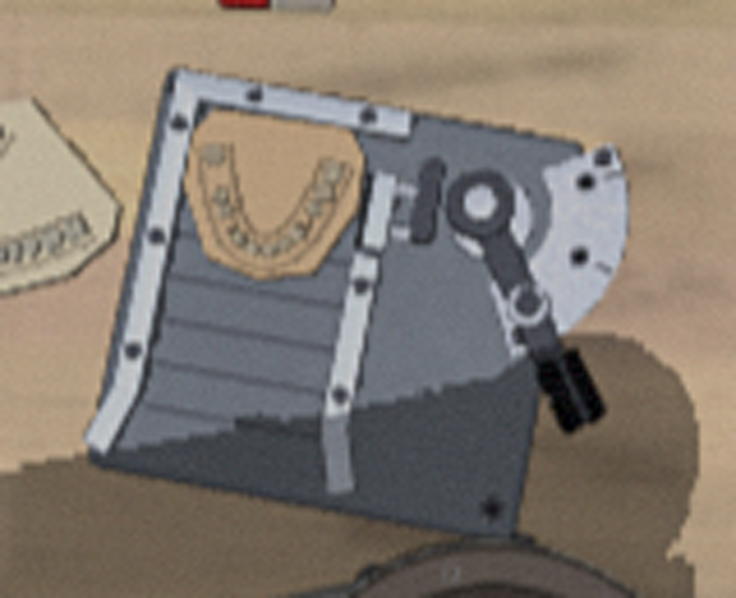

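The cast's heel edge (205,110)–(355,128) now lies along the stop's front edge, and the cast sits square. Before going for the lever I'll check the gripper's knuckle height relative to the tip.

```bash
python3 - <<'E'
from h import *
import pickle
T=np.array([531.3,10.1,48]); c,s=np.cos(np.radians(170.8)),np.sin(np.radians(170.8))
for f in("s2","t2"):
    d=pickle.load(open(f+".pkl","rb"))
    v,u=np.mgrid[0:480,0:640]; p=np.c_[u.ravel(),v.ravel()].astype(float); z=d["range_z"].ravel()
    n=cv2.undistortPoints(p.reshape(-1,1,2),d["intrinsics"],d["distortion"])[:,0]
    w=(np.c_[n*z[:,None],z,np.ones(len(z))]@d["extrinsics"].T)[:,:3]-T
    k=(z>0)&(np.hypot(w[:,0],w[:,1])<90)&(w[:,2]<150)&(w[:,2]>-2)&(d["img"].reshape(-1,3).max(1)<70); w=w[k]
    tx=w[:,0]*c+w[:,1]*s; ty=w[:,0]*s-w[:,1]*c
    for h in range(0,120,10):
        m=(w[:,2]>=h)&(w[:,2]<h+10)
        if m.sum()>4: print(f,h,m.sum(),"tx",np.percentile(tx[m],[3,97]).round(),"ty",np.percentile(ty[m],[3,97]).round())
E
```

```text
s2 0 17 tx [-3. 13.] ty [-2. 12.]
s2 10 44 tx [-4. 13.] ty [-3. 13.]
s2 20 44 tx [-0. 14.] ty [-13.  13.]
s2 30 25 tx [ 8. 14.] ty [-9. 12.]
s2 40 109 tx [-4. 15.] ty [-26.  29.]
s2 50 172 tx [-7. 15.] ty [-36.  35.]
s2 60 174 tx [-9. 19.] ty [-42.  42.]
s2 70 184 tx [ 6. 19.] ty [-48.  52.]
s2 80 254 tx [-2. 19.] ty [-54.  61.]
s2 90 281 tx [-5. 22.] ty [-53.  59.]
s2 100 199 tx [-4. 22.] ty [-13.  42.]
s2 110 95 tx [-4. 13.] ty [17. 39.]
t2 60 15 tx [ 6. 10.] ty [-43. -31.]
t2 70 14 tx [ 4. 10.] ty [-47. -36.]
t2 80 91 tx [-13.  11.] ty [-62. -42.]
t2 90 62 tx [-13.  10.] ty [-61. -46.]
t2 100 43 tx [-8.  9.] ty [-44. -36.]
t2 110 24 tx [-11.   8.] ty [-41. -36.]
```

Request:
jog_arm:
  plan:
    - [0,[-0.4,0.05,0],[0,0,-0.15]]
    - [0,[-0.8,0.05,0],[0,0,-0.3]]
    - [0,[-0.9,0.05,0],[0,0,-0.45]]
    - [0,[-0.9,0.05,0],[0,0,-0.59]]
    - [0,[-0.9,0.05,0.3],[0,0,-0.59]]
    - [0,[-0.9,0.05,0.3],[0,0,-0.59]]

```text
clock: 13.42
position: [491.0, -79.1, 95.6]
ee_rot: [-0.227, 0.974, 0.0, -0.003]
contact_force: [1.0, -0.2, -0.5]
gripper_width: -0.1
grasp_force: 0.0
```

Request:
jog_arm:
  plan:
    - [0,[0,0,0.3],[0,0,0]]
    - [0,[0,0,0.55],[0,0,0]]
    - [0,[0,0,0.7],[0,0,0]]
    - [0,[0,0,0.76],[0,0,0]]
    - [0,[0,0,0.76],[0,0,0]]

```text
clock: 14.05
position: [493.0, -79.5, 22.5]
ee_rot: [-0.227, 0.974, -0.0, 0.0]
contact_force: [-0.4, -0.3, 0.7]
gripper_width: -0.0
grasp_force: 0.0
```

```bash
python3 - <<'E'
from bench import *
from h import *
s=read_state();print(s["joints"])
d=get_image("scene"); im=d["img"][180:330,250:420]; cv2.imwrite("pics/s4.png",cv2.resize(im,None,fx=4,fy=4,interpolation=cv2.INTER_CUBIC)[:,:,::-1])
E
```

```text
[ 1.65881507e-01  3.98748554e-01 -5.26664054e-01  3.21437071e-04
 -6.45232187e-01 -1.27840930e+00]
```

View pics/s4.png

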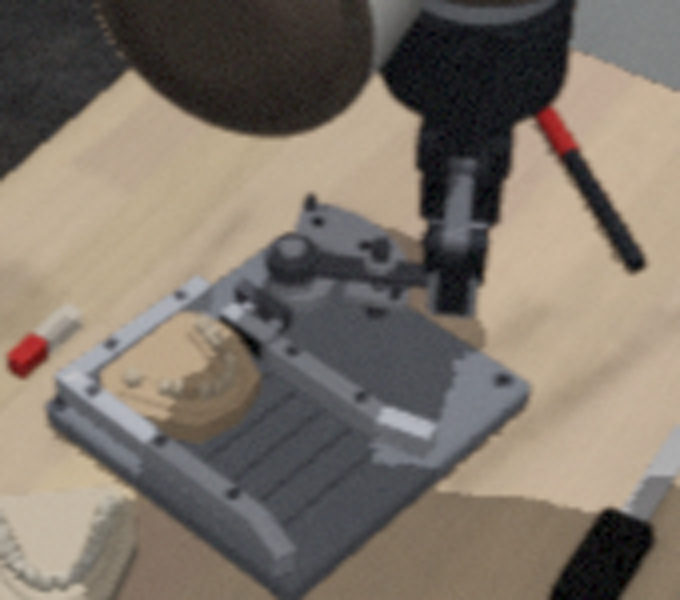

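The fingertip stands at the inner side of the grip, near crop (455,290), above the arm and clear of the plunger. I'll ease into contact and then follow the arc.

Request:
jog_arm:
  plan:
    - [0,[0.01,-0.03,0.01],[0,0,0]]
    - [0,[0.01,-0.07,0.01],[0,0,0]]
    - [0,[0.01,-0.1,0.01],[0,0,0]]
    - [0,[0.01,-0.1,0.01],[0,0,0]]

```text
clock: 14.6
position: [495.9, -89.4, 21.4]
ee_rot: [-0.227, 0.974, 0.0, -0.0]
contact_force: [-2.5, 2.3, 2.9]
gripper_width: 0.0
grasp_force: 1.7
```

Request:
jog_arm:
  plan:
    - [0,[0.009,-0.038,0],[0,0,-0.048]]
    - [0,[0.016,-0.076,0],[0,0,-0.095]]
    - [0,[0.021,-0.114,0],[0,0,-0.143]]
    - [0,[0.025,-0.153,0],[0,0,-0.191]]
    - [0,[0.025,-0.153,0],[0,0,-0.191]]

```text
clock: 15.22
position: [501.0, -104.3, 21.2]
ee_rot: [-0.323, 0.947, -0.0, 0.0]
contact_force: [-0.3, 0.8, 0.9]
gripper_width: -0.0
grasp_force: 0.4
```

Request:
jog_arm:
  plan:
    - [0,[0.009,-0.038,0],[0,0,-0.048]]
    - [0,[0.016,-0.076,0],[0,0,-0.095]]
    - [0,[0.021,-0.114,0],[0,0,-0.143]]
    - [0,[0.025,-0.153,0],[0,0,-0.191]]
    - [0,[0.026,-0.192,0],[0,0,-0.239]]
    - [0,[0.026,-0.231,0],[0,0,-0.286]]
    - [0,[0.023,-0.269,0],[0,0,-0.334]]
    - [0,[0.019,-0.308,0],[0,0,-0.382]]
    - [0,[0.013,-0.346,0],[0,0,-0.43]]
    - [0,[0.004,-0.384,0],[0,0,-0.477]]

```text
clock: 16.48
position: [523.1, -134.8, 20.9]
ee_rot: [-0.547, 0.837, 0.0, -0.001]
contact_force: [-1.9, 2.0, 1.9]
gripper_width: -0.2
grasp_force: 1.4
```

Request:
jog_arm:
  plan:
    - [0,[0.009,-0.038,0],[0,0,-0.048]]
    - [0,[0.016,-0.076,0],[0,0,-0.095]]
    - [0,[0.021,-0.114,0],[0,0,-0.143]]
    - [0,[0.025,-0.153,0],[0,0,-0.191]]
    - [0,[0.025,-0.153,0],[0,0,-0.191]]

```text
clock: 17.1
position: [535.1, -142.9, 20.6]
ee_rot: [-0.627, 0.779, 0.001, -0.001]
contact_force: [-4.4, 3.9, 2.1]
gripper_width: 0.1
grasp_force: 2.2
```

```bash
python3 - <<'E'
from bench import *
from h import *
a=[get_image(n)["img"] for n in("top","scene")]
a=np.hstack([cv2.resize(a[0][215:345,260:390],(390,390)),cv2.resize(a[1][190:330,260:400],(390,390))])
cv2.imwrite("pics/m5.png",a[:,:,::-1]); print(read_state()["joints"])
E
```

```text
[ 3.13641811e-02  4.73543504e-01 -3.90668953e-01 -7.08290751e-04
 -7.09653293e-01 -2.45825396e-01]
```

View pics/m5.png

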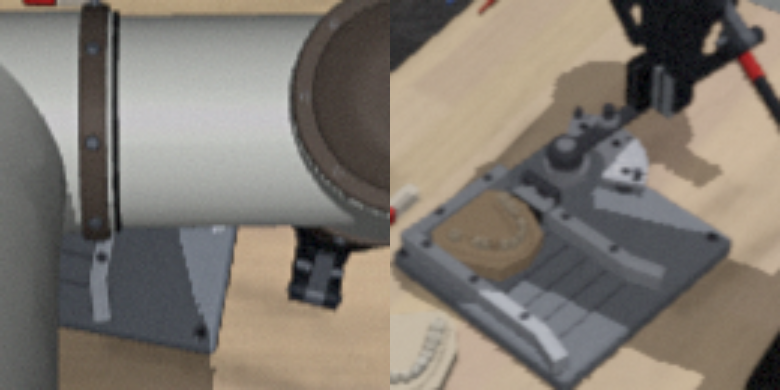

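The lever now points past the first notch with the finger following its grip and the cast still seated. I'll continue to the second stop.

Request:
jog_arm:
  plan:
    - [0,[0.009,-0.038,0],[0,0,-0.048]]
    - [0,[0.016,-0.076,0],[0,0,-0.095]]
    - [0,[0.021,-0.114,0],[0,0,-0.143]]
    - [0,[0.025,-0.153,0],[0,0,-0.191]]
    - [0,[0.026,-0.192,0],[0,0,-0.239]]
    - [0,[0.026,-0.231,0],[0,0,-0.286]]
    - [0,[0.023,-0.269,0],[0,0,-0.334]]
    - [0,[0.023,-0.269,0],[0,0,-0.334]]

```text
clock: 18.2
position: [563.5, -151.5, 21.2]
ee_rot: [0.753, -0.658, 0.001, -0.0]
contact_force: [-0.3, -0.2, 0.6]
gripper_width: -0.1
grasp_force: 0.0
```

Request:
jog_arm:
  plan:
    - [0,[0.005,-0.019,0],[0,0,-0.024]]
    - [0,[0.009,-0.038,0],[0,0,-0.048]]
    - [0,[0.013,-0.057,0],[0,0,-0.07]]
    - [0,[0.016,-0.076,0],[0,0,-0.095]]
    - [0,[0.016,-0.076,0],[0,0,-0.095]]

```text
clock: 18.82
position: [570.5, -151.6, 21.2]
ee_rot: [0.785, -0.619, 0.0, -0.0]
contact_force: [-0.5, 1.1, 0.4]
gripper_width: -0.0
grasp_force: 0.0
```

Request:
jog_arm:
  plan:
    - [0,[0.005,-0.019,0],[0,0,-0.024]]
    - [0,[0.009,-0.038,0],[0,0,-0.048]]
    - [0,[0.009,-0.038,0],[0,0,-0.048]]

```text
clock: 19.2
position: [572.5, -151.9, 21.1]
ee_rot: [0.801, -0.599, -0.001, 0.001]
contact_force: [-5.5, -1.5, 4.6]
gripper_width: -0.2
grasp_force: 2.7
```

Request:
jog_arm:
  plan:
    - [0,[0,-0.015,0],[0,0,0]]
    - [0,[0,-0.03,0],[0,0,0]]
    - [0,[0,-0.03,0],[0,0,0]]

```text
clock: 19.58
position: [572.3, -151.9, 21.1]
ee_rot: [0.8, -0.6, -0.004, 0.003]
contact_force: [-10.7, -4.4, 8.1]
gripper_width: 0.1
grasp_force: 5.7
```

Request:
jog_arm:
  plan:
    - [0,[0,0.1,0],[0,0,0]]
    - [0,[0,0.2,-0.2],[0,0,0]]
    - [0,[0,0.2,-0.7],[0,0,0]]
    - [0,[0,0.2,-1],[0,0,0]]
    - [0,[0,0.2,-1],[0,0,0]]

```text
clock: 20.2
position: [560.7, -156.4, 124.5]
ee_rot: [0.801, -0.599, 0.004, -0.003]
contact_force: [0.5, -0.1, -0.1]
gripper_width: -0.0
grasp_force: 0.0
```

Request:
jog_arm:
  plan:
    - [0,[0.4,0.4,-0.3],[0,0,0]]
    - [0,[0.9,0.9,-0.3],[0,0,0]]
    - [0,[1,1,-0.3],[0,0,0]]
    - [0,[1,1,-0.3],[0,0,0]]

```text
clock: 20.7
position: [489.2, -281.7, 150.2]
ee_rot: [0.8, -0.6, -0.0, -0.0]
contact_force: [0.4, 0.6, -0.9]
gripper_width: 0.3
grasp_force: 0.0
```

```bash
python3 - <<'E'
from bench import *
from h import *
a=-0.163; X=np.array([np.cos(a),np.sin(a)]);Y=np.array([-X[1],X[0]]);O=np.array([544.3,8.])
for nme in("top","scene"):
    d=get_image(nme); v,u=np.mgrid[0:480,0:640]; p=np.c_[u.ravel(),v.ravel()].astype(float); z=d["range_z"].ravel()
    n=cv2.undistortPoints(p.reshape(-1,1,2),d["intrinsics"],d["distortion"])[:,0]
    w=(np.c_[n*z[:,None],z,np.ones(len(z))]@d["extrinsics"].T)[:,:3]
    V=np.c_[(w[:,:2]-O)@X,(w[:,:2]-O)@Y,w[:,2]]; img=d["img"].reshape(-1,3).astype(int)
    r=np.hypot(V[:,0]-41,V[:,1]+76)
    k=(r<100)&(r>55)&(V[:,2]>70)&(V[:,2]<85)&(z>0); g=V[k]; print(nme,"grip",k.sum(),g.mean(0),"angle deg",np.degrees(np.arctan2(g[:,1].mean()+76,g[:,0].mean()-41)))
    c=(abs(V[:,0])<75)&(abs(V[:,1])<40)&(V[:,2]>22)&(V[:,2]<50)&(img[:,0]-img[:,2]>35); q=V[c]
    print("cast x",np.percentile(q[:,0],[1,99]),"y",np.percentile(q[:,1],[1,99]))
E
```

```text
top grip 0 [nan nan nan] angle deg nan
cast x [ 4.54011902 60.07482352] y [-28.18331621  32.17815976]
scene grip 90 [  67.7439923  -140.44562463   75.54044616] angle deg -67.46226434795126
cast x [ 0.834869   57.61073719] y [-28.38408736  30.53966688]<stdin>:10: RuntimeWarning: Mean of empty slice.
  ret = um.true_divide(
  ret = ret.dtype.type(ret / rcount)
```

```bash
python3 -c "
from bench import *
print(job_done())"
```

```text
the job is handed in; nothing more can be done
None
```

The job is handed in: the cast was pushed along the bed to the back stop, then the lever to its hard second stop. It measured about 77° of travel (nominal 80°) after release, with the cast still at the stop. Two slips: a first pass went over the cast without moving it (the real fingertip is about 26 mm above the reported TCP), and I viewed 11 pictures against the limit of 10.

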